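Set the speed of a tube roller mixer and start it

ROBOT

A 7-joint arm with a two-finger parallel gripper is mounted at the origin on the work surface. World frame = base frame: x ahead of the robot, y to its left, z up, the work surface at z = 0. Lengths are in mm, angles in rad, forces in N, time in s.
With the tool pointing down it reaches from about 350 to 900 mm from the base axis. Payload 19.9 kg.
Tool frame: the origin (TCP) lies at the very end of the fingers, on their centre line; the grasp point (between the pads) lies 19 mm behind it; z points along the fingers, y is the direction in which the jaws open and shut (so a half turn about z gives the same grasp; the last joint's range is limited). The gripper opens to 85 mm and grips with 20 to 120 N. Pads are 22 mm wide; open, the fingers measure 114 mm over their backs; the gripper's body (76 mm by 85 mm) begins 54 mm behind the grasp point. The pads swing forward as they close: fully open they stand 13 mm farther back than shut.
Start: joints at [-1.339, 0.417, -0.01, 1.614, 0.005, 1.111, -0.053], TCP at [168.383, 601.871, 231.26] pointing down, gripper open.
Joint ranges: [-2.81, 2.81], [-0.39, 2.02], [-1.27, 1.25], [0.06, 2.57], [-1.19, 4.33], [0.19, 2], [-2.82, 2.82]. Speed limits (rad/s): [1.89, 1.89, 2.39, 2.39, 3.01, 3.01, 3.01].

INTERFACE

Orientations are given as a rotation vector (axis times angle).
In Python, from cell import sense, read_camera, order gives the robot as it stands.
- The arm moves only by the tool arm_command, never from a script. Its argument "series" is a list of rows, each a list of 3 entries, a list of its own where there are three numbers: the opening, from -1 (shut) to 1 (fully open), so that 0 is half open, then the shift along the tool's x, y, z normalised to -1 to 1, where 1 is 0.05 m, then the turn about the tool's z normalised to -1 to 1, where 1 is 0.1 rad. A call has 1 to 12 rows; each row shifts and turns the commanded pose from where the row before left it, along the tool's axes as they then stand; what a row does not reach is not made up. A row lasts 1/10 s, in which the tool goes at most 50 mm and 8.59 degrees, less where a joint would pass 70% of its speed; a pose out of reach is approached as far as the arm can. A call with a number of a shift or a turn outside -1 to 1 is refused whole. A call with a gripper value outside its range is refused whole. The fingers move at their own pace and stop on an object; the grip force is fixed at half the most. Time passes only in rows, so rows that do not move let the fingers close. It gives the time, the measured TCP pose, the force and the opening at its end, in the units of the state.
- sense(): the state, without advancing time (a new reading comes with each control period).
- read_camera(name): name is "scene" or "top"; returns a dict with "pixels" (384x512x3 uint8, red, green, blue), "intrinsics" (3x3 intrinsics, pixels), "R" (3x3) and "t" (3): a world point X has camera coordinates R X + t. Camera axes: x right, y down, z forward; pixel columns grow to the right and rows downward; lengths in mm; the calibration is good to about 2 mm. A picture is of the moment at which its call begins. There is no depth.
- order.close_job(): hands the job in, once; it reports no verdict.
The state is a dict: "time": time; "joints": joint angles; "dq": joint speeds; "tau": joint torques, N m; "tool_pos": TCP position; "tool_rot": TCP orientation; "force": force on the tool from outside, world axes, zero at the start; "wrist_torque": the same for the moment, N m; "finger_gap": opening from 0.0 (shut) to 1.0 (fully open).
Only numpy, scipy, OpenCV 4.12 (cv2) and the standard library are available. Lean on these libraries where they do the work, as an engineer would, in place of code of your own. Each camera call takes 0.05 s, during which the arm holds its last target. There are 200 camera calls.

TASK

The blood tubes are lying ready on the roller mixer. With the tip or outside of the fingers, gently push the pointer of the speed dial round, without gripping it, until its white index line lines up with the red line on the scale; only then press the green start button fully down and let it come back up. Do not disturb the tubes, the rack or the sample pot.

Things in the scene. Friction and masses are not known exactly. Their poses are not given: they have to be found in the camera images.
- mixer: White tube roller mixer, 240 mm deep (own x), 470 mm long (own y), fixed to the bench. Origin at bench level under the centre of its control deck; x points away from the operator, y along the rollers to the operator's left. Deck: flat top 240 x 150 mm (x, y), 100 mm above the bench. Six dark rollers, 30 mm thick, tops at 97 mm, lie beside it from y = 75 to 370 mm. The display is flat and blank.
- dial_axis (a point): Point on the dial's vertical turning axis, level with the deck, 30 mm along the mixer's +x from the deck centre. The dial: an aluminium skirt 88 mm across, top 6 mm above the deck; on it a black hub 34 mm across, top 28 mm above the deck, and one black pointer arm (none opposite). The scale round it is printed flat on the deck: 20 divisions over 270 degrees, black, one wider line red.
- speed_dial (a joint): Dial angle, rad, growing clockwise seen from above, 0 to 4.712 between stops. At value q the pointer stands (2.356 - q) counter-clockwise from the mixer's own +x, seen from above. The red line is at 2.592; a scale division is 0.236. It starts below the red line, so it must go clockwise. Steady friction (0.06 N m, about 2 N at the pointer); no spring, no clicks: it stays where it is left.
- pointer_tip (a point): End of the dial's pointer arm, on its white index line, 43 mm from the axis, 15 mm above the deck. The arm is 14 mm wide with parallel upright sides and a round end, and stands 6 to 25 mm above the deck from the hub to here; the white line runs along its top and down its end.
- target_line (a point): Inner end of the red line on the scale, on the deck, 47 mm from the dial axis; the line is 4.5 mm wide and runs 17 mm outwards from here.
- start_top (a point): Centre of the top of the green start button: 26 mm across, in a round metal collar 42 mm across and 12 mm high, on the deck; its top is 22 mm above the deck, 10 mm above the collar. In the mixer's own axes it lies 110 mm towards -x (the operator) and 36 mm towards -y from the dial axis. Pushed straight down.
- start (a joint): Travel of the start button in m: 0 up, 0.005 fully down. Spring return, about 1.2 N at the start to 4 N fully down.
- tube_a_center (a point): Middle of a capped blood tube, 16 mm across (cap 18 mm), 100 mm long, red cap, lying loose in the hollow between two rollers. Leave it alone.
- tube_b_center (a point): Middle of a second such tube, lying in another hollow of the rollers. Leave it alone.
- rack_center (a point): Middle of a loose grey-blue rack, 165 x 75 mm, holding red-capped tubes that reach 110 mm above the bench, standing on the bench to the right of the mixer (world -y); the point is 50 mm above the bench. Leave it alone.
- pot_center (a point): Middle of a loose sample pot with a yellow lid, 60 mm across, 72 mm tall, standing on the bench in front of the mixer; the point is 36 mm above the bench. Leave it alone.

How it is judged:
By the outcome, as a careful person would: the job done as asked, in the order asked, and still so for the second after the job is handed in, with the robot touching nothing.
It also fails if it takes over 48 s, if anything falls off the work surface, if the arm or the gripper's body presses on something with over 40 N, if the wrist force passes 120 N, or if a joint passes its speed limit or range.

## Working session

There is one attempt and no reset: what is moved stays moved. The work goes in short steps, Python scripts to look and compute and a tool call to move; the robot and the scene stay as the last step left them, time stands still between calls to the robot, and variables do not carry over. Pictures are saved under pics/ and viewed, about 8 in all and at most 12, crops included, and the job is handed in when it is done.

Besides the shell and the picture viewer there is one more tool, called after ">>>" as a command line: name --argument value ..., lists and objects as JSON in quotes. arm_command: Moves the arm, as the interface text tells. Its arguments: {"type":"object","properties":{"series":{"type":"array"}},"required":["series"]}

```bash
mkdir -p pics; cat > h.py <<'E'
import numpy as np,cv2
from cell import sense,read_camera,order
def ray(c,u,v,z):
    R=np.array(c["R"]);t=np.array(c["t"]);K=np.array(c["intrinsics"])
    o=-R.T@t; d=R.T@np.linalg.inv(K)@np.array([u,v,1.])
    return o+d*(z-o[2])/d[2]
def proj(c,X):
    R=np.array(c["R"]);t=np.array(c["t"]);K=np.array(c["intrinsics"])
    p=K@(R@np.array(X,float)+t); return p[:2]/p[2]
def save(c,n,box=None,s=1):
    im=c["pixels"][:,:,::-1]
    if box: im=im[box[1]:box[3],box[0]:box[2]]
    cv2.imwrite("pics/"+n,cv2.resize(im,None,fx=s,fy=s,interpolation=cv2.INTER_CUBIC))
E
python3 - <<'E'
from h import *
for n in("scene","top"):
    c=read_camera(n); save(c,n+"0.png",None,1.5); np.save(n+"0.npy",c,allow_pickle=True)
    R=np.array(c["R"]);print(n,-R.T@np.array(c["t"]),R[2])
print(sense())
E
```

```text
scene [1376.88569771   50.8502352  1103.5572626 ] [-0.66553753 -0.09717358 -0.74001155]
top [ 351.68096498  -43.56081818 1180.08701845] [ 0.13522417 -0.0300418  -0.99035949]
{'time': 0.1, 'joints': array([-1.33951215,  0.41791725, -0.01032552,  1.61409618,  0.00469364,
        1.11070096, -0.05299191]), 'dq': array([-0.00124861, -0.00156217,  0.00051708, -0.00013997,  0.00038491,
        0.00188571, -0.00117759]), 'tau': array([ 3.16660815e-03, -8.65813208e+01,  6.79294299e-01, -4.35637057e+01,
        1.90082495e-02,  4.96989363e-03,  1.27231042e-04]), 'tool_pos': array([168.29499442, 601.5975449 , 230.72835282]), 'tool_rot': array([-4.27097772e-01, -3.11234535e+00,  1.71972294e-03]), 'force': array([ 0.11077725,  0.39366016, -0.26985575]), 'wrist_torque': array([-0.02537   ,  0.00511262, -0.0472765 ]), 'finger_gap': 1.0043317289300207}
```

View pics/scene0.png

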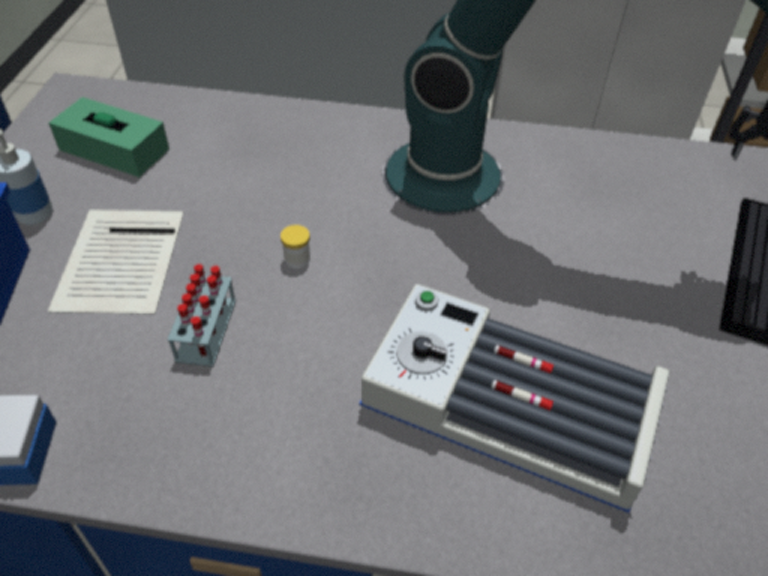

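View pics/top0.png

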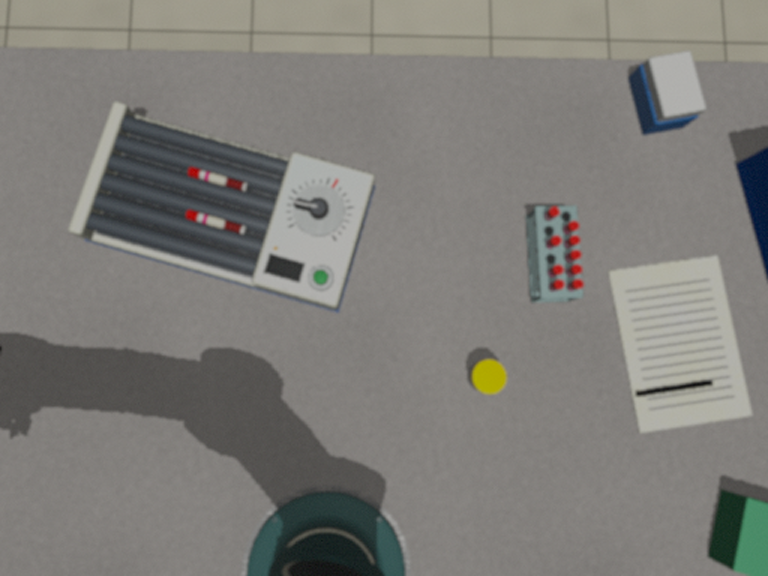

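The scene view shows the mixer with its deck centred near (425,345) and the pot and rack well to the left of it. In the top view the dial is at about (318,208), its pointer pointing left, the red line at (335,183) and the green button at (320,277), all in 1.5x pixels. Next I'll measure these.

```bash
cat > m.py <<'E'
from h import *
def cent(c,f,box):
    u0,v0,u1,v1=box; p=c["pixels"][v0:v1,u0:u1].astype(float); w=np.clip(f(p[...,0],p[...,1],p[...,2]),0,None)
    ys,xs=np.mgrid[v0:v1,u0:u1]; return np.array([(w*xs).sum(),(w*ys).sum()])/w.sum()
green=lambda r,g,b: np.where(g-np.maximum(r,b)>25,g-np.maximum(r,b),0)
red=lambda r,g,b: np.where(r-np.maximum(g,b)>25,r-np.maximum(g,b),0)
BOX=dict(top=(170,100,252,208),scene=(240,188,328,275))
def meas(c,n):
    b=BOX[n]; G=ray(c,*cent(c,green,b),122); 
    rb=(205,110,240,130) if n=="top" else (255,240,285,260)
    Rd=ray(c,*cent(c,red,rb),100)
    return G,Rd
E
python3 - <<'E'
from m import *
for n in("scene","top"):
    c=np.load(n+"0.npy",allow_pickle=True).item(); G,Rd=meas(c,n); print(n,G,Rd)
    # deck contour
    p=c["pixels"].astype(int); b=BOX[n]
    m=((p.min(2)>150)).astype(np.uint8); mm=np.zeros_like(m); mm[b[1]-5:b[3]+5,b[0]-5:b[2]+5]=m[b[1]-5:b[3]+5,b[0]-5:b[2]+5]
    if n=="top":
        cs,_=cv2.findContours(mm,cv2.RETR_EXTERNAL,cv2.CHAIN_APPROX_NONE); k=max(cs,key=cv2.contourArea)[:,0]
        P=np.array([ray(c,u,v,100)[:2] for u,v in k],np.float32); r=cv2.minAreaRect(P);print(r)
    # solve pose from G and Rd: dial axis A; G=A+R(-110,-36); red mid at 55.5mm, angle -0.236
    g=np.array([-110,-36.]); rr=55.5*np.array([np.cos(-.236),np.sin(-.236)])
    d=rr-g; D=(Rd-G)[:2]; th=np.arctan2(D[1],D[0])-np.arctan2(d[1],d[0]); 
    Rm=np.array([[np.cos(th),-np.sin(th)],[np.sin(th),np.cos(th)]]); print(n,"len",np.linalg.norm(d),np.linalg.norm(D),"yaw",th,"axis",G[:2]-Rm@g, "axis px",proj(c,[*(G[:2]-Rm@g),128]))
    save(c,n+"c.png",b,7 if n=="scene" else 5.5)
E
```

```text
scene [500.15115673  13.0661863  122.        ] [660.16382732  -8.38045093 100.        ]
scene len 165.5701509528366 161.44352882468502 yaw -0.27274322276599794 axis [615.78254277  18.10429724] axis px [281.26394328 229.54608705]
top [497.25976247  12.22633884 122.        ] [662.61923523  -8.78076166 100.        ]
((583.8796997070312, 25.637855529785156), (143.37741088867188, 233.23011779785156), 74.5757827758789)
top len 165.5701509528366 166.68849241351595 yaw -0.2658685114832545 axis [612.85378077  18.05925685] axis px [211.54942946 137.85952592]
```

View crops.

View pics/topc.png

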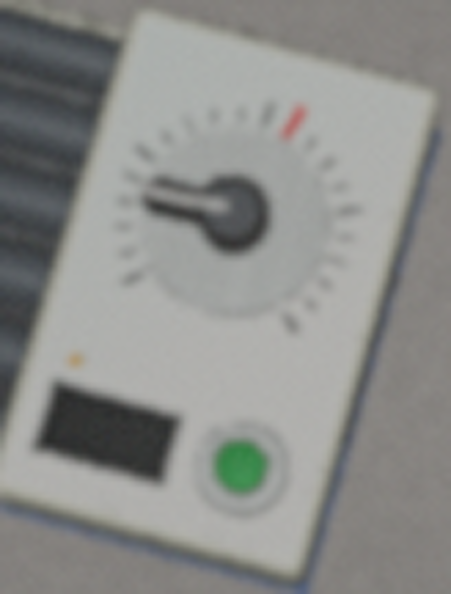

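View pics/scenec.png

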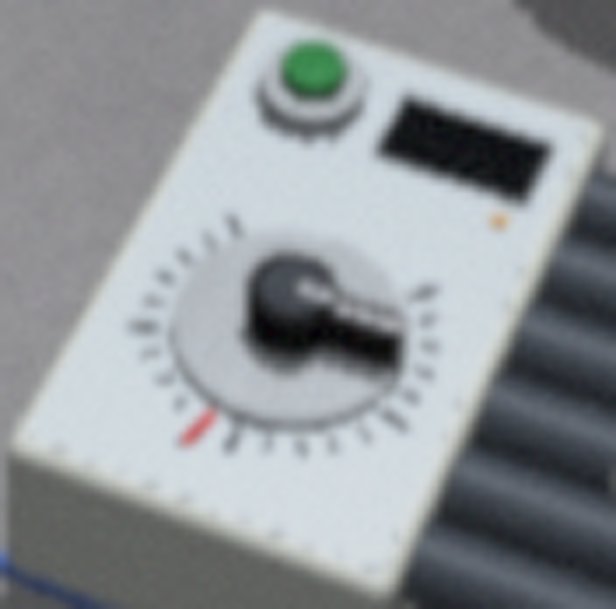

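The top crop shows the pointer's white line running from about (222,207) to (157,192), the red line at (295,122) and the green button at (241,466). The scene crop agrees, with the white line from (303,285) to (400,322) and the red line at (198,430).

```bash
python3 - <<'E'
from m import *
yaw=-.267;A=np.array([613.,18.])
for n,s,pts in(("top",5.5,[(155,190),(222,207)]),("scene",7,[(402,324),(303,285)])):
    c=np.load(n+"0.npy",allow_pickle=True).item();b=BOX[n]
    W=[ray(c,b[0]+u/s-.5+.5/s,b[1]+v/s-.5+.5/s,125)[:2] for u,v in pts]
    d=W[0]-W[1]; e=W[0]-A
    print(n,W,"dir",np.arctan2(d[1],d[0]),"from axis",np.arctan2(e[1],e[0]),np.linalg.norm(e))
    print("red dir expected",yaw-.236)
from scipy.spatial.transform import Rotation as Ro
s=sense();R=Ro.from_rotvec(s["tool_rot"]).as_matrix();print(R.round(3))
phi=1.32   # pointer world angle
u=np.array([np.cos(phi),np.sin(phi)]);t=np.array([np.sin(phi),-np.cos(phi)])
for back in(30,18):
    P=A+35*u-back*t; print(back,P)
E
```

```text
top [array([622.63010473,  52.61077627]), array([615.15698199,  22.22308176])] dir 1.3296557208821713 from axis 1.2994203531045763 35.92554455048056
red dir expected -0.503
scene [array([620.23812491,  58.77686012]), array([608.72521922,  21.51684547])] dir 1.2711139913995215 from axis 1.3951204605122824 41.414282240212025
red dir expected -0.503
[[-0.963  0.269 -0.   ]
 [ 0.269  0.963 -0.001]
 [-0.    -0.001 -1.   ]]
30 [592.6246878   59.35029205]
18 [604.24926901  56.37218663]
```

>>> arm_command --series '[[-1, [-0.3, -0.2, 0], 0], [-1, [-0.65, -0.48, 0], 0], [-1, [-0.65, -0.48, 0], 0], [-1, [-0.65, -0.48, 0], 0], [-1, [-0.65, -0.48, 0], 0], [-1, [-0.65, -0.48, 0], 0], [-1, [-0.65, -0.48, 0], 0], [-1, [-0.65, -0.48, 0], 0], [-1, [-0.65, -0.48, 0], 0], [-1, [-0.65, -0.48, 0], 0], [-1, [-0.65, -0.48, 0], 0], [-1, [-0.65, -0.48, 0], 0]]'

```text
time: 1.3
tool_pos: [454.0, 235.3, 231.3]
tool_rot: [-0.428, -3.112, 0.0]
force: [0.9, 0.5, 0.2]
finger_gap: 0.003
```

>>> arm_command --series '[[-1, [-0.65, -0.48, 0], 0], [-1, [-0.65, -0.48, 0], 0], [-1, [-0.6, -0.45, 0], 0], [-1, [-0.5, -0.4, 0], 0], [-1, [0, 0, 0], 0], [-1, [0, 0, 0], 0], [-1, [0, 0, 0], 0]]'

```text
time: 2.0
tool_pos: [543.9, 118.5, 231.2]
tool_rot: [-0.426, -3.112, -0.0]
force: [-1.2, 0.1, 0.1]
finger_gap: -0.004
```

>>> arm_command --series '[[-1, [-0.61, -0.44, 0], 0], [-1, [-0.61, -0.44, 0.4], 0], [-1, [0, 0, 0.6], 0], [-1, [0, 0, 0.5], 0], [-1, [0, 0, 0], 0], [-1, [0, 0, 0], 0], [-1, [0, 0, 0], 0]]'

```text
time: 2.7
tool_pos: [591.9, 60.0, 157.9]
tool_rot: [0.426, 3.111, 0.001]
force: [0.9, -0.1, 0.2]
finger_gap: 0.004
```

```bash
python3 - <<'E'
from m import *
a=read_camera("scene");b=read_camera("top");save(a,"s1.png",(200,110,368,290),3.3)
for n,c in(("s",a),("t",b)): np.save(n+"1.npy",c,allow_pickle=True)
s=sense();print(s["tool_pos"],s["joints"].round(2)); print(proj(a,s["tool_pos"]))
im=np.hstack([cv2.resize(c["pixels"][v0:v0+110,u0:u0+110,::-1],(400,400),interpolation=cv2.INTER_CUBIC) for c,u0,v0 in((a,230,160),(b,160,100))])
cv2.imwrite("pics/p1.png",im)
E
```

```text
[591.87234629  59.78657774 157.73994376] [-0.4   0.46  0.32  1.77 -0.17  0.94  1.29]
[299.60778742 217.08854765]
```

View pics/p1.png

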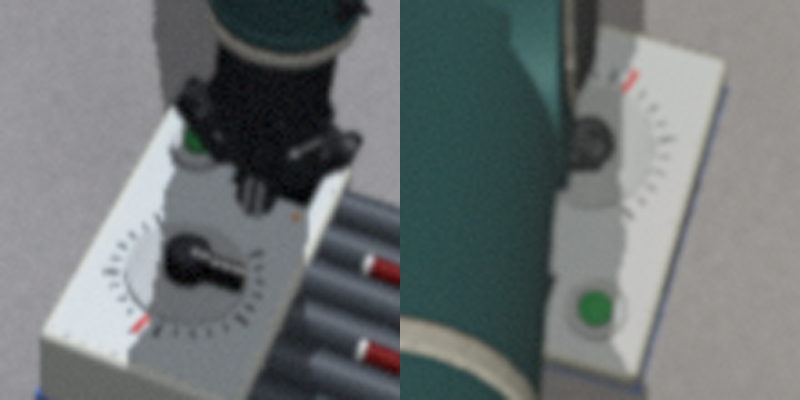

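The scene crop puts the shut fingertips at pixel (300.7,217), within about 1 px of the projected TCP, so calibration and measurements agree. The pointer hasn't moved. I'll go down behind the pointer and ease up to it.

>>> arm_command --series '[[-1, [0, 0, 0.4], 0], [-1, [0, 0, 0.4], 0], [-1, [0, 0, 0.08], 0], [-1, [0, 0, 0], 0], [-1, [0, 0, 0], 0]]'

```text
time: 3.3
tool_pos: [591.9, 59.4, 113.5]
tool_rot: [0.427, 3.111, 0.001]
force: [-0.4, -0.5, 0.3]
finger_gap: -0.0
```

>>> arm_command --series '[[-1, [-0.06, 0, 0], 0], [-1, [-0.06, 0, 0], 0], [-1, [-0.06, 0, 0], 0], [-1, [-0.04, 0, 0], 0], [-1, [0, 0, 0], 0], [-1, [0, 0, 0], 0]]'

```text
time: 3.9
tool_pos: [601.9, 56.3, 112.3]
tool_rot: [-0.427, -3.112, 0.0]
force: [-0.1, -0.3, 0.4]
finger_gap: -0.002
```

>>> arm_command --series '[[-1, [-0.02, 0, 0], 0], [-1, [-0.02, 0, 0], 0], [-1, [0, 0, 0], 0]]'

```text
time: 4.2
tool_pos: [604.0, 55.8, 112.4]
tool_rot: [0.427, 3.112, -0.0]
force: [0.4, 0.2, -0.0]
finger_gap: -0.0
```

>>> arm_command --series '[[-1, [-0.02, 0, 0], 0], [-1, [-0.02, 0, 0], 0], [-1, [0, 0, 0], 0]]'

```text
time: 4.5
tool_pos: [605.8, 55.5, 112.3]
tool_rot: [-0.427, -3.112, -0.0]
force: [-1.3, 0.9, -0.7]
finger_gap: -0.003
```

>>> arm_command --series '[[-1, [-0.035, 0.016, 0], 0.5], [-1, [-0.035, 0.016, 0], 0.5], [-1, [-0.035, 0.016, 0], 0.5], [-1, [-0.035, 0.016, 0], 0.5], [-1, [-0.035, 0.016, 0], 0.5], [-1, [-0.035, 0.016, 0], 0.5], [-1, [-0.035, 0.016, 0], 0.5], [-1, [-0.035, 0.016, 0], 0.5], [-1, [-0.035, 0.016, 0], 0.5], [-1, [-0.035, 0.016, 0], 0.5], [-1, [-0.035, 0.016, 0], 0.5], [-1, [0, 0, 0], 0]]'

```text
time: 5.7
tool_pos: [626.8, 53.7, 112.3]
tool_rot: [1.257, 2.879, 0.0]
force: [-0.3, 2.4, -0.4]
finger_gap: -0.001
```

```bash
cat > st.py <<'E'
from m import *
from scipy.spatial.transform import Rotation as Ro
A=np.array([613.,18.])
def st():
    s=sense();R=Ro.from_rotvec(s["tool_rot"]).as_matrix(); p=s["tool_pos"]; e=p[:2]-A
    yd=R[:2,1];xd=R[:2,0]
    phi=np.arctan2(yd[1],yd[0])
    print("t",s["time"],"pos",p.round(1),"F",s["force"].round(1),"tool-y ang %.3f"%phi,"r along y %.1f"%(e@yd),"back %.1f"%(e@xd),"j",s["joints"].round(2))
E
python3 - <<'E'
from st import *
st()
a=read_camera("scene");save(a,"s2.png",(230,160,340,270),5)
st()
E
```

```text
t 5.7 pos [626.8  53.7 112.3] F [-0.3  2.4 -0.4] tool-y ang 0.747 r along y 34.4 back 16.8 j [-0.45  0.59  0.43  1.71 -0.3   0.91  0.85]
t 5.75 pos [626.7  53.6 112.2] F [-0.8  1.4 -0.2] tool-y ang 0.749 r along y 34.2 back 16.7 j [-0.45  0.59  0.43  1.71 -0.3   0.91  0.86]
```

View pics/s2.png

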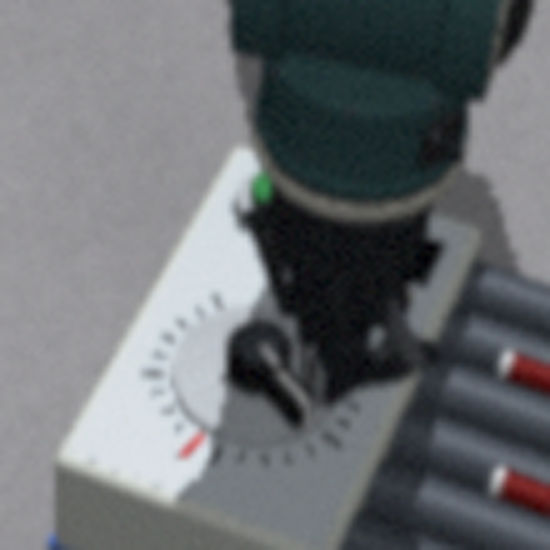

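The view shows the pointer swung clockwise with its tip near (300,415) and the finger flat behind it. The red line is at (190,443), still ahead. I'll keep going and stop short of it.

>>> arm_command --series '[[-1, [-0.035, 0.016, 0], 0.5], [-1, [-0.035, 0.016, 0], 0.5], [-1, [-0.035, 0.016, 0], 0.5], [-1, [-0.035, 0.016, 0], 0.5], [-1, [-0.035, 0.016, 0], 0.5], [-1, [-0.035, 0.016, 0], 0.5], [-1, [-0.035, 0.016, 0], 0.5], [-1, [-0.035, 0.016, 0], 0.5], [-1, [-0.035, 0.016, 0], 0.5], [-1, [-0.035, 0.016, 0], 0.5], [-1, [-0.035, 0.016, 0], 0.5], [-1, [0, 0, 0], 0]]'

```text
time: 6.95
tool_pos: [643.5, 40.8, 112.3]
tool_rot: [1.99, 2.43, 0.0]
force: [0.7, 1.8, -0.5]
finger_gap: 0.002
```

>>> arm_command --series '[[-1, [-0.035, 0.016, 0], 0.5], [-1, [-0.035, 0.016, 0], 0.5], [-1, [-0.035, 0.016, 0], 0.5], [-1, [-0.035, 0.016, 0], 0.5], [-1, [-0.035, 0.016, 0], 0.5], [-1, [-0.035, 0.016, 0], 0.5], [-1, [-0.035, 0.016, 0], 0.5], [-1, [-0.035, 0.016, 0], 0.5], [-1, [-0.035, 0.016, 0], 0.5], [-1, [0, 0, 0], 0], [-1, [0, 0, 0], 0]]'

```text
time: 8.05
tool_pos: [650.4, 25.0, 112.3]
tool_rot: [2.48, 1.928, -0.0]
force: [0.7, 0.5, -1.0]
finger_gap: -0.002
```

```bash
python3 - <<'E'
from st import *
st()
a=read_camera("scene");save(a,"s3.png",(240,190,310,270),7.5);np.save("s3.npy",a,allow_pickle=True)
b=read_camera("top");np.save("t3.npy",b,allow_pickle=True);save(b,"t3.png",(180,100,250,180),7.5)
st()
E
```

```text
t 8.05 pos [650.4  25.  112.3] F [ 0.7  0.5 -1. ] tool-y ang -0.249 r along y 34.5 back 16.0 j [-0.55  0.69  0.67  1.66 -0.49  0.97  0.05]
t 8.15 pos [650.4  25.1 112.3] F [ 1.2  0.8 -0.5] tool-y ang -0.250 r along y 34.5 back 16.1 j [-0.55  0.69  0.67  1.66 -0.49  0.97  0.05]
```

View pics/s3.png

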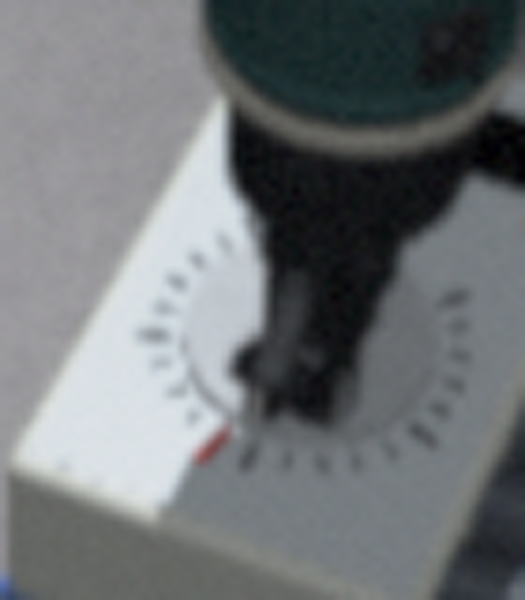

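The white line is at about (255,395) and heads for the long black tick at (248,460), one division before the red line at (213,447). That matches the tool angle of -0.25. I'll push 0.15 rad more, back away and take a clear look.

>>> arm_command --series '[[-1, [-0.035, 0.016, 0], 0.5], [-1, [-0.035, 0.016, 0], 0.5], [-1, [-0.035, 0.016, 0], 0.5], [-1, [0, 0, 0], 0], [-1, [0, 0, 0], 0]]'

```text
time: 8.65
tool_pos: [651.1, 19.4, 112.3]
tool_rot: [2.618, 1.736, -0.0]
force: [-0.4, 0.0, 0.9]
finger_gap: -0.005
```

```bash
python3 - <<'E'
from st import *
st()
E
```

```text
t 8.65 pos [651.1  19.4 112.3] F [-0.4  0.   0.9] tool-y ang -0.400 r along y 34.5 back 16.1 j [-0.56  0.7   0.71  1.66 -0.52  0.98 -0.07]
```

>>> arm_command --series '[[-1, [0.2, 0, 0], 0], [-1, [0.2, 0, 0], 0], [-1, [0, 0, -0.7], 0], [-1, [0, 0, -0.7], 0], [-1, [0.7, 0, -0.4], 0], [-1, [0.8, 0, 0], 0], [-1, [0.8, 0, 0], 0], [-1, [0.7, 0, 0], 0], [-1, [0, 0, 0], 0], [-1, [0, 0, 0], 0]]'

```text
time: 9.65
tool_pos: [717.6, 177.4, 201.7]
tool_rot: [2.618, 1.736, -0.001]
force: [-0.7, 0.0, -0.4]
finger_gap: 0.005
```

```bash
python3 - <<'E'
from st import *
st()
for n in("scene","top"):
    c=read_camera(n);np.save(n+"4.npy",c,allow_pickle=True)
a=np.load("scene4.npy",allow_pickle=True).item();b=np.load("top4.npy",allow_pickle=True).item()
im=np.hstack([cv2.resize(c["pixels"][v0:v0+50,u0:u0+50,::-1],(400,400),interpolation=cv2.INTER_CUBIC) for c,u0,v0 in((a,255,212),(b,190,112))])
cv2.imwrite("pics/p4.png",im)
E
```

```text
t 9.65 pos [717.6 177.4 201.7] F [-0.7  0.  -0.4] tool-y ang -0.400 r along y 34.4 back 187.5 j [-0.7   0.76  0.72  1.33 -0.5   1.24 -0.36]
```

View pics/p4.png

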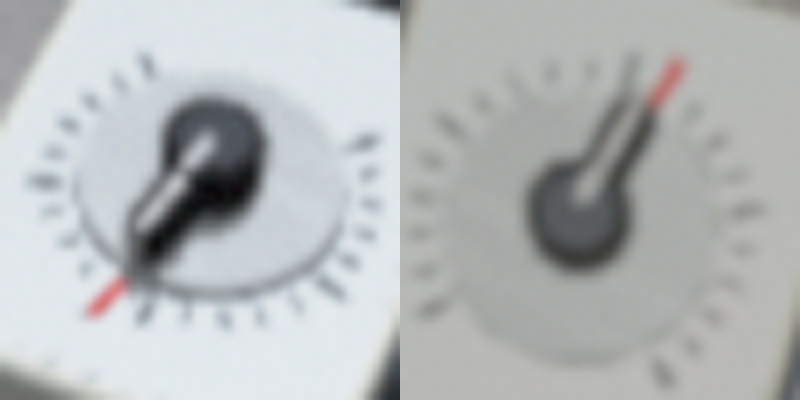

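The pointer is now just short of the red line in both halves. In the top half the white line runs from about (582,200) to (637,105) and the red from (655,103) to (680,62). In the scene half it runs from (210,138) to (140,215), with red at (108,300). I'll measure the angle that's left.

```bash
cat > ang.py <<'E'
from st import *
def angles(c,n,guess,A=A):
    g=cv2.GaussianBlur(c["pixels"].mean(2).astype(np.float32),(0,0),.5); red_=c["pixels"][...,0].astype(np.float32)-c["pixels"][...,1:].max(2)
    def line(img,rs,z,c0,half):
        P=[];th=c0
        for r in rs:
            w=np.linspace(-half,half,41); u=np.array([np.cos(th),np.sin(th)]);t=np.array([-u[1],u[0]])
            X=[A+r*u+k*t for k in w]; q=np.array([proj(c,[*x,z]) for x in X],np.float32)
            v=cv2.remap(img,q[:,0].copy(),q[:,1].copy(),cv2.INTER_CUBIC).ravel(); v=np.clip(v-(v.min()+.5*(v.max()-v.min())),0,None)
            P.append((v[:,None]*np.array(X)).sum(0)/v.sum())
        P=np.array(P,np.float32); d=cv2.fitLine(P,cv2.DIST_L2,0,.01,.01).ravel()
        a=np.arctan2(d[1],d[0]); a=a if np.cos(a-th)>0 else a+np.pi
        off=(P-A).mean(0); n_=np.array([-np.sin(a),np.cos(a)])
        return a,off@n_
    return line(g,np.arange(8,40,2),125,guess,5),line(red_,np.arange(50,63,2),100,-.503,8)
E
python3 - <<'E'
from ang import *
for n in("scene","top"):
    c=np.load(n+"4.npy",allow_pickle=True).item()
    for g in(-.42,-.36):
        (a,o),(b,p)=angles(c,n,g); print(n,"white %.3f off %.1f  red %.3f off %.1f"%(a,o,b,p))
E
```

```text
scene white -0.417 off -2.2  red -0.516 off 0.1
scene white -0.386 off -2.3  red -0.516 off 0.1
top white -0.464 off 0.5  red -0.531 off 1.9
top white -0.242 off -2.8  red -0.531 off 1.9
```

```bash
cat > ang.py <<'E'
from st import *
def fit(c,img,p0,a,rs,z,half,it=6):
    p0=np.array(p0,float)
    for _ in range(it):
        u=np.array([np.cos(a),np.sin(a)]);t=np.array([-u[1],u[0]]);P=[];w=np.linspace(-half,half,31)
        for r in rs:
            X=p0+r*u+w[:,None]*t; q=np.array([proj(c,[*x,z]) for x in X],np.float32)
            v=cv2.remap(img,q[:,0].copy(),q[:,1].copy(),cv2.INTER_CUBIC).ravel(); v=np.clip(v-(v.min()+.3*(v.max()-v.min())),0,None)
            P.append((v[:,None]*X).sum(0)/v.sum())
        d=cv2.fitLine(np.array(P,np.float32),cv2.DIST_L2,0,.01,.01).ravel(); m=d[2:]
        a2=np.arctan2(d[1],d[0]); a=a2 if np.cos(a2-a)>0 else a2-np.pi
        u=np.array([np.cos(a),np.sin(a)]); p0=m+u*((A-m)@u)
    n_=np.array([-u[1],u[0]]); return a,(p0-A)@n_
def report(c,n,g):
    gray=c["pixels"].mean(2).astype(np.float32);rd=c["pixels"][...,0].astype(np.float32)-c["pixels"][...,1:].max(2)
    for off in(-2,0,2):
        p=A+off*np.array([-np.sin(g),np.cos(g)])
        print(n,"white",np.round(fit(c,gray,p,g,np.arange(6,38,2),125,4),3),"red",np.round(fit(c,rd,A,-.503,np.arange(51,62,1.5),100,6),3))
E
python3 - <<'E'
from ang import *
for n in("scene","top"):
    c=np.load(n+"4.npy",allow_pickle=True).item(); report(c,n,-.41)
E
```

```text
scene white [-0.413 -2.314] red [-0.522  0.43 ]
scene white [-0.413 -2.314] red [-0.522  0.43 ]
scene white [-0.413 -2.318] red [-0.522  0.43 ]
top white [-0.511  1.184] red [-0.532  1.976]
top white [-0.511  1.187] red [-0.532  1.976]
top white [-0.511  1.19 ] red [-0.532  1.976]
```

```bash
python3 - <<'E'
from ang import *
np.set_printoptions(linewidth=200)
for n in("scene","top"):
    c=np.load(n+"4.npy",allow_pickle=True).item(); gray=c["pixels"].mean(2).astype(np.float32)
    for r in(12,20,24,28,32,36,40):
        u=np.array([np.cos(-.45),np.sin(-.45)]);t=np.array([-u[1],u[0]]);w=np.arange(-13,14)
        q=np.array([proj(c,[*(A+r*u+k*t),125]) for k in w],np.float32)
        print(n,r,cv2.remap(gray,q[:,0].copy(),q[:,1].copy(),cv2.INTER_CUBIC).ravel().astype(int))
b=np.load("top4.npy",allow_pickle=True).item();a=np.load("scene4.npy",allow_pickle=True).item()
im=np.hstack([cv2.resize(c["pixels"][v0:v0+26,u0:u0+26,::-1],(400,400),interpolation=cv2.INTER_NEAREST) for c,u0,v0 in((a,264,222),(b,203,117))])
cv2.imwrite("pics/p5.png",im)
print("axis128",proj(a,[*A,128]),proj(b,[*A,128]),"z100",proj(b,[*A,100]),proj(a,[*A,100]))
E
```

```text
scene 12 [157 130 100  70  53  48  60  83 114 139 157 164 156 138 112  89  67  49  39  34  31  27  24  22  21  20  19]
scene 20 [207 203 199 192 173 145 125 112 117 135 160 179 186 174 151 123  89  60  44  29  21  19  17  15  15  16  20]
scene 24 [207 204 201 194 179 160 143 128 125 135 156 175 183 175 155 126  88  62  44  27  19  17  17  21  28  38  48]
scene 28 [209 208 207 200 186 167 145 129 126 135 153 168 172 164 146 116  83  60  42  28  23  22  24  31  43  60  75]
scene 32 [210 209 208 201 190 173 152 133 127 136 157 176 183 175 156 121  90  65  42  29  24  24  29  39  56  77  98]
scene 36 [210 209 206 198 187 169 147 129 124 132 151 170 178 172 152 118  90  65  41  27  20  20  27  42  63  85 111]
scene 40 [213 213 211 207 203 191 169 146 131 129 141 155 159 152 131 103  75  49  31  24  23  25  31  45  63  85 112]
top 12 [132 122 106  95  84  76  72  75  85 101 120 135 145 153 155 150 138 123 107  92  87  85  89  95 106 117 126]
top 20 [166 159 149 129 111  94  79  74  83 101 117 134 142 143 137 126 116 110 113 125 140 153 161 167 168 169 169]
top 24 [164 157 144 127 110  89  77  77  88 105 124 141 148 147 139 126 115 109 112 124 138 150 161 165 167 168 168]
top 28 [165 154 140 123 101  82  73  75  87 108 129 141 148 148 140 127 113 106 110 121 137 153 161 165 169 170 170]
top 32 [165 154 143 123 103  86  77  79  92 112 127 140 146 142 131 119 108 106 113 127 144 155 162 169 171 172 172]
top 36 [167 162 152 135 119 101  89  86  93 108 125 139 143 139 129 118 110 113 122 136 148 158 168 173 176 177 177]
top 40 [179 177 171 164 153 135 121 112 113 122 131 139 143 143 138 134 132 134 141 150 162 171 178 180 181 179 177]
axis128 [281.3545939  228.68264088] [211.57438264 137.80232957] z100 [212.17186259 140.47736765] [280.69982675 235.3699575 ]
```

View pics/p5.png

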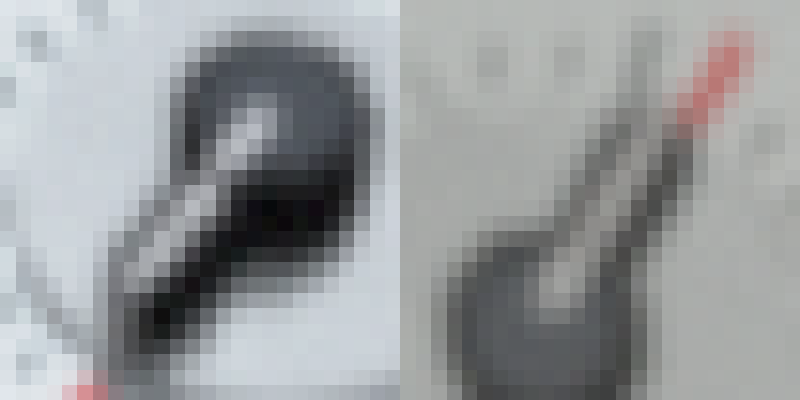

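In this enlarged view the white line is almost parallel to the red line and short of it by a small angle. Profile fits put the pointer at about -0.47 (position -0.48, direction -0.46) and the red line at about -0.505. About 0.035 rad remains. I'll return to a standoff behind the pointer.

>>> arm_command --series '[[-1, [-0.7, 0, 0], 0], [-1, [-0.8, 0, 0], 0], [-1, [-0.8, 0, 0], 0], [-1, [-0.73, 0, 0], 0], [-1, [0, 0, 0.6], 0], [-1, [0, 0, 0.6], 0], [-1, [0, 0, 0.5], 0], [-1, [0, 0, 0.08], 0.4], [-1, [0, 0, 0], 0], [-1, [0, 0, 0], 0]]'

```text
time: 10.75
tool_pos: [658.6, 35.8, 114.0]
tool_rot: [2.654, 1.68, 0.001]
force: [-0.1, 1.2, -0.1]
finger_gap: -0.002
```

```bash
python3 - <<'E'
from st import *
st()
E
```

```text
t 10.75 pos [658.6  35.8 114. ] F [-0.1  1.2 -0.1] tool-y ang -0.442 r along y 33.5 back 35.6 j [-0.59  0.71  0.71  1.63 -0.53  1.   -0.14]
```

>>> arm_command --series '[[-1, [-0.12, 0.02, 0], 0], [-1, [-0.12, 0, 0], 0], [-1, [-0.08, 0, 0], 0], [-1, [-0.04, 0, 0], 0], [-1, [0, 0, 0], 0], [-1, [0, 0, 0], 0]]'

```text
time: 11.35
tool_pos: [651.6, 19.9, 113.4]
tool_rot: [-2.654, -1.681, -0.0]
force: [-0.6, 0.4, 0.4]
finger_gap: -0.001
```

```bash
python3 - <<'E'
from st import *
st()
E
```

```text
t 11.35 pos [651.6  19.9 113.4] F [-0.6  0.4  0.4] tool-y ang -0.442 r along y 34.1 back 18.3 j [-0.57  0.7   0.72  1.65 -0.53  0.99 -0.11]
```

Another 2.2 mm to reach the contact geometry, advanced by 0.04 rad; then back off and look.

>>> arm_command --series '[[-1, [-0.02, 0.008, 0], 0], [-1, [-0.024, 0, 0], 0], [-1, [0, 0, 0], 0], [-1, [0, 0, 0], 0]]'

```text
time: 11.75
tool_pos: [651.1, 17.7, 113.3]
tool_rot: [2.654, 1.681, 0.0]
force: [1.5, 0.3, -1.1]
finger_gap: 0.002
```

```bash
python3 - <<'E'
from st import *
st()
E
```

```text
t 11.75 pos [651.1  17.7 113.3] F [ 1.5  0.3 -1.1] tool-y ang -0.442 r along y 34.6 back 16.1 j [-0.57  0.7   0.72  1.66 -0.53  0.99 -0.11]
```

>>> arm_command --series '[[-1, [0.2, 0, 0], 0], [-1, [0.2, 0, 0], 0], [-1, [0, 0, -0.7], 0], [-1, [0, 0, -0.7], 0], [-1, [0.7, 0, -0.4], 0], [-1, [0.8, 0, 0], 0], [-1, [0.8, 0, 0], 0], [-1, [0.7, 0, 0], 0], [-1, [0, 0, 0], 0], [-1, [0, 0, 0], 0]]'

```text
time: 12.75
tool_pos: [723.7, 172.7, 202.6]
tool_rot: [2.653, 1.683, -0.001]
force: [-0.5, 0.1, 0.3]
finger_gap: -0.002
```

```bash
cat > fin.py <<'E'
from ang import *
import sys
def run(k):
    C={n:read_camera(n) for n in("scene","top")}
    for n,c in C.items():
        np.save(n+k+".npy",c,allow_pickle=True); gray=c["pixels"].mean(2).astype(np.float32);rd=c["pixels"][...,0].astype(np.float32)-c["pixels"][...,1:].max(2)
        w=fit(c,gray,A,-.48,np.arange(20,38,1.),125,3); r=fit(c,rd,A,-.503,np.arange(51,62,1.5),100,6)
        print(n,"white dir %.3f, at r=30 %.3f | red dir %.3f, at r=56 %.3f"%(w[0],w[0]+w[1]/30,r[0],r[0]+r[1]/56))
    return C
E
python3 - <<'E'
from fin import *
st()
import fin
old={n:np.load(n+"4.npy",allow_pickle=True).item() for n in("scene","top")}
rc=fin.read_camera; fin.read_camera=lambda n:old[n]; run("x"); fin.read_camera=rc
C=run("6"); a,b=C["scene"],C["top"]
im=np.hstack([cv2.resize(c["pixels"][v0:v0+40,u0:u0+40,::-1],(400,400),interpolation=cv2.INTER_CUBIC) for c,u0,v0 in((a,258,215),(b,195,112))])
cv2.imwrite("pics/p6.png",im)
E
```

```text
t 12.75 pos [723.7 172.7 202.6] F [-0.5  0.1  0.3] tool-y ang -0.440 r along y 34.2 back 187.1 j [-0.69  0.77  0.73  1.31 -0.51  1.25 -0.39]
scene white dir -0.444, at r=30 -0.487 | red dir -0.522, at r=56 -0.514
top white dir -0.487, at r=30 -0.473 | red dir -0.532, at r=56 -0.497
scene white dir -0.529, at r=30 -0.531 | red dir -0.508, at r=56 -0.515
top white dir -0.532, at r=30 -0.513 | red dir -0.519, at r=56 -0.498
```

View pics/p6.png

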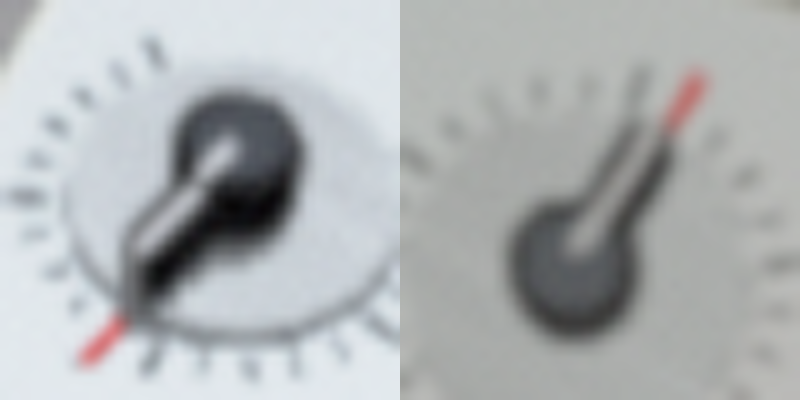

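Pointer and red line are now collinear in both views: the scene tip at (130,312) meets the red line at (125,320), and the top tip at (665,125) meets its inner end. The fits put the pointer about 0.015 rad past the red line's centre, which is 0.6 mm at the tip and well inside the 4.5 mm width. Now the button at (497.4, 12.3).

>>> arm_command --series '[[-1, [-0.6, -0.34, 0], 0], [-1, [-0.7, -0.4, 0], 0], [-1, [-0.7, -0.4, 0], 0], [-1, [-0.7, -0.4, 0], 0], [-1, [-0.7, -0.4, 0], 0], [-1, [-0.7, -0.4, 0], 0], [-1, [-0.7, -0.38, 0], 0], [-1, [0, 0, 0], 0], [-1, [0, 0, 0], 0], [-1, [0, 0, 0], 0]]'

```text
time: 13.85
tool_pos: [498.6, 12.7, 203.5]
tool_rot: [2.654, 1.68, 0.001]
force: [0.5, 0.4, 1.0]
finger_gap: 0.001
```

```bash
cat > go.py <<'E'
from st import *
s=sense();R=Ro.from_rotvec(s["tool_rot"]).as_matrix();print(s["time"],s["tool_pos"],s["force"].round(1),"shift/50:",(R.T@(np.array([497.4,12.3,s["tool_pos"][2]])-s["tool_pos"])/50).round(3))
E
python3 go.py
```

```text
13.85 [498.58501882  12.69711494 203.54200581] [0.5 0.4 1. ] shift/50: [-0.017 -0.018 -0.   ]
```

>>> arm_command --series '[[-1, [-0.017, -0.018, 0.4], 0], [-1, [0, 0, 0.6], 0], [-1, [0, 0, 0.4], 0], [-1, [0, 0, 0.15], 0], [-1, [0, 0, 0], 0], [-1, [0, 0, 0], 0]]'

```text
time: 14.45
tool_pos: [497.6, 12.0, 126.5]
tool_rot: [2.654, 1.68, 0.001]
force: [-0.6, 0.2, -0.1]
finger_gap: 0.003
```

```bash
python3 go.py
```

```text
14.45 [497.59756705  12.04357688 126.51273398] [-0.6  0.2 -0.1] shift/50: [ 0.003 -0.006 -0.   ]
```

>>> arm_command --series '[[-1, [0, 0, 0.04], 0], [-1, [0, 0, 0.04], 0], [-1, [0, 0, 0.03], 0], [-1, [0, 0, 0.03], 0], [-1, [0, 0, 0.03], 0], [-1, [0, 0, 0], 0], [-1, [0, 0, 0], 0]]'

```text
time: 15.15
tool_pos: [497.2, 12.2, 117.4]
tool_rot: [2.654, 1.681, 0.001]
force: [1.3, 1.2, 3.2]
finger_gap: -0.002
```

>>> arm_command --series '[[-1, [0, 0, 0.02], 0], [-1, [0, 0, 0], 0], [-1, [0, 0, 0], 0]]'

```text
time: 15.45
tool_pos: [497.1, 12.2, 116.4]
tool_rot: [2.654, 1.68, 0.0]
force: [1.4, 2.6, 3.5]
finger_gap: 0.001
```

>>> arm_command --series '[[-1, [0, 0, 0.02], 0], [-1, [0, 0, 0], 0], [-1, [0, 0, 0], 0]]'

```text
time: 15.75
tool_pos: [497.2, 12.2, 115.8]
tool_rot: [-2.654, -1.68, -0.001]
force: [-3.5, 2.4, 17.2]
finger_gap: -0.002
```

The force jumped from 3.5 to 17 N at the end stop, so the button is fully down. I'll lift off and move clear towards the operator's left.

>>> arm_command --series '[[-1, [0, 0, -0.06], 0], [-1, [0, 0, -0.1], 0], [-1, [0, 0, -0.3], 0], [-1, [0, 0, -0.7], 0], [-1, [0, 0, -0.8], 0], [-1, [0.6, -0.4, -0.5], 0], [-1, [0.7, -0.5, 0], 0], [-1, [0.7, -0.5, 0], 0], [-1, [0.6, -0.4, 0], 0], [-1, [0, 0, 0], 0], [-1, [0, 0, 0], 0]]'

```text
time: 16.85
tool_pos: [471.0, 168.2, 238.8]
tool_rot: [2.653, 1.682, -0.0]
force: [0.3, -1.1, -0.3]
finger_gap: -0.003
```

```bash
python3 - <<'E'
from fin import *
st()
C=run("7"); a,b=C["scene"],C["top"]
im=np.hstack([cv2.resize(c["pixels"][v0:v0+160,u0:u0+160,::-1],(400,400),interpolation=cv2.INTER_CUBIC) for c,u0,v0 in((a,220,150),(b,90,80))])
cv2.imwrite("pics/p7.png",im)
for n in("scene","top"):
    o=np.load(n+"0.npy",allow_pickle=True).item()["pixels"].astype(int)
    B=BOX[n]; print(n,"button px before/after",cent(np.load(n+"0.npy",allow_pickle=True).item(),green,B).round(2),cent(C[n],green,B).round(2))
    for nm,bx in ((("tubes",(110,100,168,160)),("pot",(305,230,345,270)),("rack",(345,130,395,205))) if n=="top" else (("tubes",(325,225,372,275)),("pot",(180,145,212,182)),("rack",(110,170,160,246)))):
        x0,y0,x1,y1=bx; d=np.abs(o-C[n]["pixels"].astype(int))[y0:y1,x0:x1].max(2); print(n,nm,"changed px",(d>40).sum(),"of",d.size)
E
```

```text
t 16.85 pos [471.  168.2 238.8] F [ 0.3 -1.1 -0.3] tool-y ang -0.441 r along y -192.5 back 75.2 j [-1.16  0.26  0.88  1.93 -0.23  1.06 -0.62]
scene white dir -0.529, at r=30 -0.531 | red dir -0.512, at r=56 -0.515
top white dir -0.530, at r=30 -0.511 | red dir -0.523, at r=56 -0.498
scene button px before/after [284.41 197.18] [284.4  197.19]
scene tubes changed px 441 of 2350
scene pot changed px 0 of 1184
scene rack changed px 0 of 3800
top button px before/after [213.24 184.36] [213.25 184.36]
top tubes changed px 411 of 3480
top pot changed px 0 of 1600
top rack changed px 0 of 3750
```

View pics/p7.png

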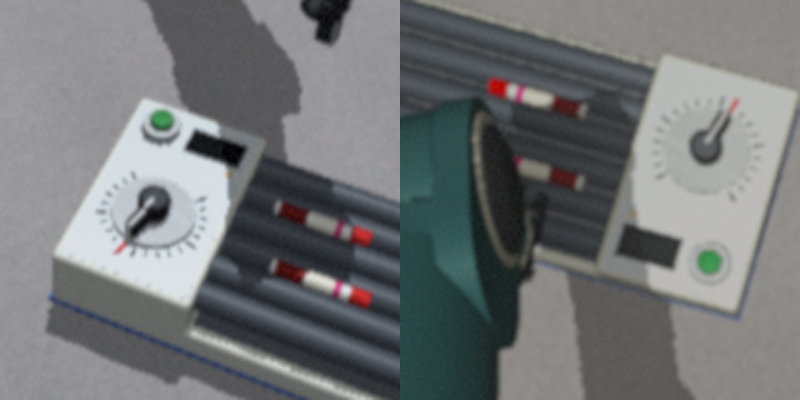

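The pointer is on the red line in both halves, the button is back up and the tubes lie in their hollows. The changed pixels there look like arm and shadow, so I'll check the tube caps numerically and hand in.

```bash
python3 - <<'E'
from m import *
o=np.load("scene0.npy",allow_pickle=True).item();c=np.load("scene7.npy",allow_pickle=True).item()
f=lambda r,g,b:((r>1.6*g)&(r>1.3*b)&(r>100)).astype(float)
ok=True
for bx in((355,232,375,250),(355,255,375,275)):
    p,q=cent(o,f,bx),cent(c,f,bx);print(p,q); ok&=bool(np.linalg.norm(p-q)<1)
print(ok)
if ok: print(order.close_job())
E
```

```text
[363.05882353 243.37254902] [362.96363636 243.41818182]
[363.22222222 267.83333333] [362.98245614 267.70175439]
True
the job is handed in; nothing more can be done
None
```

I turned the speed dial to the red line and pressed the start button fully down, and it came back up. The job is handed in, after about 17 s of the 48 s allowed.

- **Dial:** I pushed the pointer about 1.8 rad clockwise with the outside of the shut fingers. I backed off once to look, then nudged it the last 0.04 rad.
    - In both final views the white line is on the red line, by my fits about 0.01–0.02 rad past its centre, or 0.6 mm at the tip.
    - The fits differ by about 0.02 rad between cameras, so that small overshoot is within measurement error and I left it.
- **Button:** After the dial was set, I pressed until the force jumped from 3.5 to 17 N at the end stop, then released. Its position in both images matches the one before pressing to within 0.02 pixel.
- **Tubes, pot and rack:** The pot and rack areas show no changed pixels. The tube areas did show changed pixels, from the arm and its shadow. The tube caps themselves moved less than 0.3 pixel, which is within noise.

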